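# Set the edge bar and hold the stencil frame's index plunger back

### The job

Get the stencil printer ready for a colleague to bring its raised frame down: take the longer of the two loose steel bars from the bench, lay it on the printer's bed without dropping it, and leave it flush and centred along the pallet's open long edge, the one across from the frame's hinge. Then pull the black knob of the sprung index plunger straight out as far as it goes, so that the pin is clear of the frame, and finish while still gripping the knob and holding it fully back. Leave the pallet in its corner, the frame up and the other things on the bench where they are.

Things in the scene. Friction and masses are not known exactly. Their poses are not given: they have to be found in the camera images.
- rig: Hand stencil printer, fixed: aluminium bed, top 30 mm above the bench, x -110..110, y -150..155 mm. Origin on the bench below the pallet's middle; z up, +y to the frame's hinge, -x the front, where the plunger sticks out. The bed is clear from y = -150 mm to the pallet. A 6 mm fence (+y) and two 6 mm dowels (+x) stop the pallet. Two cheeks, 104 mm high, stand at x = +-88, y 90..152 mm.
- frame (a joint): Hinge of the stencil frame (aluminium bars, steel foil; 156 by 245 mm with the handle knob at its top), axle along the rig's x at y = 115 mm, 48 mm high. 0 = parked: up, leaning 20 degrees past vertical to +y, x -78..78 mm of the rig, top 280 mm above the bench; grows (rad) as it comes down, 1.92 = closed. Its weight keeps it parked; the seated pin locks it.
- pallet: Black composite board pallet with a green circuit board let in, 120 mm (its x) by 100 mm (its y), 8 mm thick, about 0.25 kg, loose on the bed in its corner against fence and dowels, axes parallel to the rig's. Origin at the centre of its underside. Its open long edge is the face at y = -50 mm.
- bar: The longer bar: plain steel flat 160 mm (its x) by 20 mm (its y), 8 mm thick like the pallet, about 0.2 kg, lying on the bench at the robot's right. Origin at the centre of its underside. Flush and centred, its origin is at x = 0, y = -60 mm of the pallet. No finger fits between it and the pallet then: lay it down short of the pallet and slide it home.
- short_bar: The shorter bar, same steel section 20 by 8 mm but only 100 mm long: too short for this pallet, to be left alone. It and the longer bar swap places. Origin at the centre of its underside, x along it.
- plunger (a joint): Travel of the index plunger (m): 0 = pin seated, 8 mm deep in the frame's side bar; 0.012 = pulled fully back against its stop. Pulled along -x of the rig, level. A spring pushes it home: 8 N when seated rising to 15 N fully back.
- knob (a point): Black round knob of the plunger, diameter 26 mm, 26 mm long, axis level along the rig's x. This point is its centre, axes as the rig's; pin seated: at x = -139, y = 127, z = 82 mm of the rig; it moves to -x with the plunger. Behind it (+x) a collar (diameter 22 mm) and a sleeve (18 mm), 32 mm together, lead to the front cheek. Free above, below and at its sides.
- spool: Grey spool of solder standing on the bench, diameter 56 mm, 44 mm high, origin under its centre. Leave alone.
- jar: White jar with a lid, diameter 60 mm, 55 mm high, origin under its centre. Leave alone.
- screwdriver: Screwdriver, 170 mm long, black handle, lying on the bench. Leave alone.
- squeegee: Squeegee lying on the bench in front of the printer: wooden grip 130 mm (its y) by 22 mm by 24 mm high with a steel blade 130 mm by 30 mm on its +x side. Origin under the grip's centre. Leave alone.
- multimeter: Grey hand multimeter lying on its back, 150 by 75 mm, 42 mm high. Leave alone.
- parts_tray: Small black parts tray, 100 by 140 mm, 30 mm high. Leave alone.
- brush: Brush with a wooden handle, 160 mm long, lying on the bench at the left. Leave alone.
Mind the look-alikes: they are no part of the job. Leave any brown or green look-alike of the bar alone.

How it is judged:
On the way, in this order (a step that is already met when the one before it is completed fails the run):
1. the longer bar lies flush along the pallet's open edge, let go (y of bar in the frame of pallet between -0.0622 and -0.057 m and x of bar in the frame of pallet between -0.018 and 0.018 m and z of bar in the frame of pallet between -0.002 and 0.002 m and angle between the x axis of bar and the x axis of pallet, either way round below 0.022 rad and angle between bar's own z axis and vertical below 0.05 rad and linear speed of bar below 0.01 m/s and contact force between the fingers and bar below 0.1 N and y of pallet in the frame of rig above -0.004 m and x of pallet in the frame of rig above -0.006 m), for 0.2 s.
2. the plunger is gripped and pulled fully back (value of joint plunger above 0.0102 m and contact force between the fingers and plunger above 3 N), for 0.5 s.
At the end, for the whole second after the job is handed in: Fingers grip the knob, plunger at least 10.2 of 12 mm back. Longer bar let go, flat on the bed along the pallet's open edge: gap at most 2 mm, parallel within 0.022 rad, centred within 18 mm. Pallet still in its corner (4 mm; 6 mm along the bar), frame still up (0.08 rad) (all of step 1 and all of step 2 and value of joint frame below 0.08 rad); the arm keeps its last pose, push and grip.
It fails at once if a bystander or the short bar is moved more than 30 mm (distance of any of short_bar, spool, jar, screwdriver, squeegee, multimeter, parts_tray, brush from where it was at the start of the episode above 0.03 m).
It fails at once if the bar is dropped (falls faster than 0.45 m/s out of the fingers) (linear speed of bar above 0.45 m/s and contact force between the fingers and bar below 0.02 N).
It fails at once if the pallet is pushed more than 8 mm out of place (distance of pallet from where it was at the start of the episode above 0.008 m).
It fails at once if the frame is brought down by more than 0.15 rad (value of joint frame above 0.15 rad).
It also fails if it takes over 64 s, if anything falls off the work surface, if the arm or the gripper's body presses on something with over 40 N, if the wrist force passes 120 N, or if a joint passes its speed limit or range.

### The arm

A 6-joint arm with a two-finger parallel gripper is mounted at the origin on the work surface. World frame = base frame: x ahead of the robot, y to its left, z up, the work surface at z = 0. Lengths are in m, angles in rad, forces in N, time in s.
With the tool pointing down it reaches from about 0.375 to 0.9 m from the base axis. Payload 3.1 kg.
Tool frame: the origin (TCP) lies on the front face of the gripper's body, between the roots of the fingers; the fingertips stand 73 mm ahead of it and the grasp point (between the pads) lies 54 mm ahead of it (manip.tips_ahead is the distance from the TCP to the fingertips, in m); z points along the fingers, y is the line along which they close (so a half turn about z gives the same grasp; the last joint's range is limited). The gripper opens to 85 mm and grips with 20 to 120 N. Pads are 22 mm wide; open, the fingers measure 114 mm over their backs; the gripper's body (76 mm by 85 mm) begins 54 mm behind the grasp point. The pads swing forward as they close: fully open they stand 13 mm farther back than shut.
Start: joints at [0.951, 0.527, 1.433, -0, 1.181, -0.178], TCP at [0.267, 0.565, 0.304] pointing down, gripper open.
Joint ranges: [-3.08, 3.08], [-0.75, 2.2], [0.22, 2.44], [-1.43, 4.57], [0, 2.65], [-2.85, 2.85]. Speed limits (rad/s): [2.79, 2.79, 3.14, 3.14, 3.14, 3.14].

### API

Orientations are given as a unit quaternion [x, y, z, w].
In Python, from station import sense, eyes, workorder, manip gives the robot as it stands.
- The arm moves only by the shell command python3 -m inch 'ROWS' [OPENING] [FORCE]. ROWS is JSON, a list of rows, each an object of numbers: "dx", "dy", "dz": the shift along the tool's x, y, z in cm; "wx", "wy", "wz": the turn, a rotation vector about the tool's x, y, z in degrees. In form: [{"dx": .., "dy": .., "dz": .., "wx": .., "wy": .., "wz": ..}, ...]. A call has 1 to 10 rows; each row shifts and turns the commanded pose from where the row before left it, along the tool's axes as they then stand; what a row does not reach is not made up. A row lasts 1/8 s, in which the tool goes at most 62.5 mm and 10.7 degrees, less where a joint would pass 70% of its speed; a pose out of reach is approached as far as the arm can. A call with a gripper value outside its range is refused whole. OPENING is the opening, from 0 (shut) to 1 (fully open), set as the call begins (- or left out, the last holds). The fingers move at their own pace and stop on an object; FORCE is the grip in N (left out, the last holds). Time passes only in rows, so rows that do not move let the fingers close. It gives the time, the measured TCP pose, the force, the opening and the grip force at its end, in the units of the state.
- sense(): the state, without advancing time (a new reading comes with each control period).
- eyes.snapshot(name): name is "scene" or "side" or "wrist"; returns the picture (384x512x3 uint8, red, green, blue); there is no depth.
- eyes.camera_params(name): a dict with "fx", "fy", "cx", "cy" (pixels), "rvec" (rotation vector, rad) and "tvec" (3), from world to camera coordinates, as OpenCV has them. Camera axes: x right, y down, z forward; pixel columns grow to the right and rows downward; lengths in m; the calibration is good to about 2 mm. A picture is of the moment at which its call begins: read the wrist's pose just before it. camera_params takes no time and is no camera call; for the wrist camera it gives the pose at the moment of the call.
- workorder.sign_off(): hands the job in; it is judged then, once.
The state is a dict: "t": time; "q": joint angles; "qd": joint speeds; "tau": joint torques, N m; "tcp_pos": TCP position; "tool_rot": TCP orientation; "force": force on the tool from outside, world axes, zero at the start; "ft_torque": the same for the moment, N m; "finger_gap": opening from 0.0 (shut) to 1.0 (fully open); "gripper_force": force on a finger pad.
Only numpy, scipy, OpenCV 4.12 (cv2) and the standard library are available. Lean on these libraries where they do the work, as an engineer would, in place of code of your own. Each camera call takes 0.05 s, during which the arm holds its last target. There are 200 camera calls.

## Working session

There is one attempt and no reset: what is moved stays moved. The work goes in short steps, Python scripts to look and compute and a shell command to move; the robot and the scene stay as the last step left them, time stands still between calls to the robot, and variables do not carry over. Pictures are saved under pics/ and viewed, at most 10 in all, crops included, and the job is handed in when it is done.

```bash
ls; mkdir -p pics; python3 - <<'E'
from station import sense, eyes
import cv2
for n in ("scene","side"):
    im=eyes.snapshot(n); cv2.imwrite(f"pics/{n}0.png",cv2.resize(im[:,:,::-1],(800,600),interpolation=cv2.INTER_CUBIC))
    p=eyes.camera_params(n); print(n,p)
s=sense();print(s['t'],s['tcp_pos'],s['tool_rot'],s['force'])
E
```

```text
pics
scene {'fx': 367.65435506262935, 'fy': 367.65435506262935, 'cx': 255.33776409678535, 'cy': 188.48815945737212, 'rvec': array([ 1.35025501,  2.33603882, -0.80260936]), 'tvec': array([ 0.29836364, -0.3196377 ,  1.68677322])}
side {'fx': 470.68020138010974, 'fy': 470.68020138010974, 'cx': 257.05648891720955, 'cy': 188.4915268544293, 'rvec': array([ 2.2117908 , -0.13009681,  0.08708731]), 'tvec': array([-0.53875542,  0.09553239,  1.34448226])}
0.1 [0.26690643 0.56458237 0.30303673] [ 2.19122222e-01  9.75696929e-01 -9.01879218e-04 -3.74719065e-04] [ 0.44878542 -0.80175452  0.84547911]
```

View pics/scene0.png

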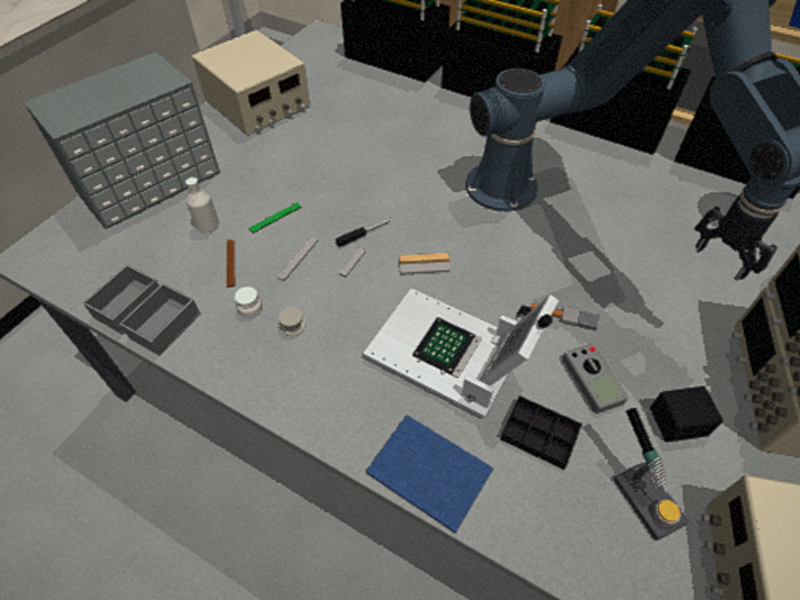

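View pics/side0.png

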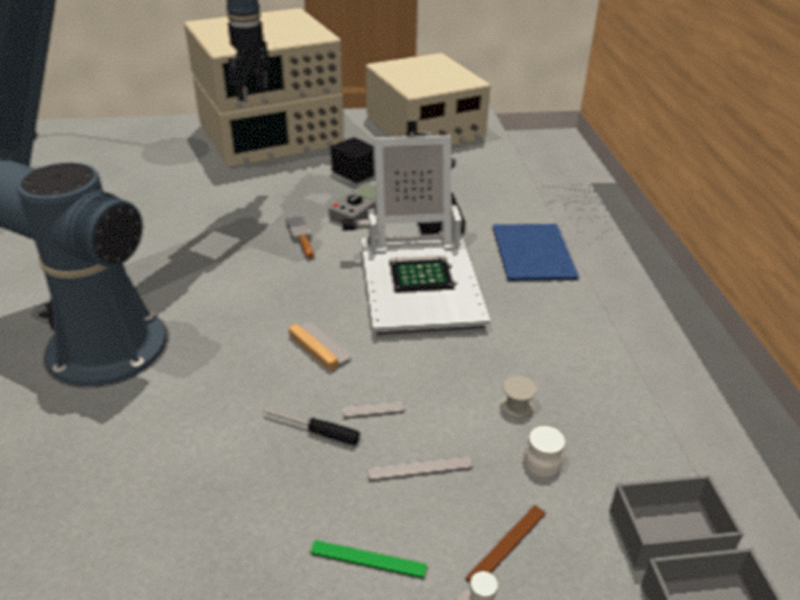

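The scene view shows the steel long bar at (281,277)–(315,239), with the short bar beside it at (340,274)–(365,250). The side view shows the long bar at (369,473)–(471,464) and the bed's near edge at (373,328)–(488,322). The plunger knob is at about (349,225).

```bash
cat > h.py <<'E'
import numpy as np, cv2
from station import sense, eyes, workorder, manip
from scipy.spatial.transform import Rotation as R
def ray(p,px):
    Rm=R.from_rotvec(np.ravel(p['rvec'])).as_matrix(); c=-Rm.T@np.ravel(p['tvec'])
    return c, Rm.T@np.array([(px[0]-p['cx'])/p['fx'],(px[1]-p['cy'])/p['fy'],1])
def onz(p,px,z):
    c,d=ray(p,px); return c+d*(z-c[2])/d[2]
def proj(p,X):
    Rm=R.from_rotvec(np.ravel(p['rvec'])).as_matrix(); v=np.atleast_2d(X)@Rm.T+np.ravel(p['tvec'])
    return np.c_[p['fx']*v[:,0]/v[:,2]+p['cx'],p['fy']*v[:,1]/v[:,2]+p['cy']]
def toolrel(X, rot):  # world vector -> tool axes (cm)
    return R.from_quat(rot).inv().apply(X)*100
E
python3 - <<'E'
from h import *
np.set_printoptions(precision=4,suppress=True)
k=512/800
S=eyes.camera_params('scene');D=eyes.camera_params('side')
P=lambda p,l,z:print([onz(p,np.array(a)*k,z) for a in l])
print('bar scene');P(S,[(281,277),(315,239)],.008)
print('bar side');P(D,[(369,473),(471,464)],.006)
print('short');P(S,[(341,274),(364,250)],.008);P(D,[(344,412),(404,407)],.006)
print('bed scene corners (nearfront,..)');P(S,[(411,290),(364,353),(484,413)],.03)
print('bed side');P(D,[(373,325),(488,320)],.03)
print('board side near corners');P(D,[(395,291),(455,288)],.038)
print('board scene');P(S,[(438,317),(414,350),(452,374),(474,338)],.038)
print('knob side z.082');P(D,[(349,225)],.082)
im=eyes.snapshot('side'); a=cv2.resize(im[75:225,215:335,::-1],None,fx=4,fy=4,interpolation=cv2.INTER_CUBIC)
im=eyes.snapshot('scene'); b=cv2.resize(im[180:273,225:303,::-1],None,fx=4,fy=4,interpolation=cv2.INTER_CUBIC)
b=cv2.copyMakeBorder(b,0,600-b.shape[0],0,0,cv2.BORDER_CONSTANT)
c=np.hstack([a,b]);print(c.shape);cv2.imwrite('pics/m1.png',c)
E
```

```text
bar scene
[array([ 0.6063, -0.3416,  0.008 ]), array([ 0.4542, -0.3431,  0.008 ])]
bar side
[array([ 0.4492, -0.348 ,  0.006 ]), array([ 0.6066, -0.3482,  0.006 ])]
short
[array([ 0.5218, -0.2148,  0.008 ]), array([ 0.4222, -0.2078,  0.008 ])]
[array([ 0.4196, -0.217 ,  0.006 ]), array([ 0.5196, -0.2165,  0.006 ])]
bed scene corners (nearfront,..)
[array([ 0.4934, -0.0261,  0.03  ]), array([ 0.7047, -0.0295,  0.03  ]), array([0.7044, 0.2675, 0.03  ])]
bed side
[array([ 0.486 , -0.0254,  0.03  ]), array([ 0.7014, -0.0334,  0.03  ])]
board side near corners
[array([0.5376, 0.0644, 0.038 ]), array([0.6558, 0.062 , 0.038 ])]
board scene
[array([0.5379, 0.0713, 0.038 ]), array([0.6459, 0.0668, 0.038 ]), array([0.6585, 0.1687, 0.038 ]), array([0.5492, 0.1699, 0.038 ])]
knob side z.082
[array([0.4616, 0.2459, 0.082 ])]
(600, 792, 3)
```

View pics/m1.png

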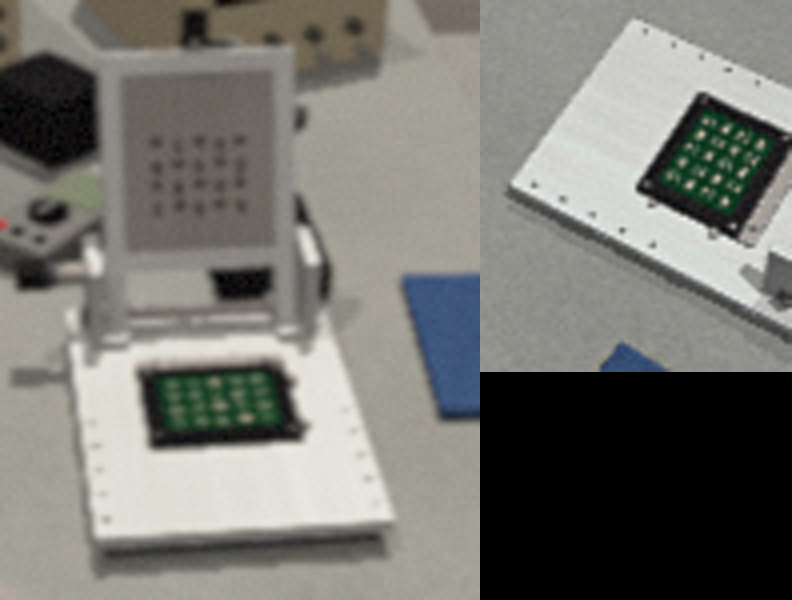

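The bed is parallel to the world axes to within about 0.03 rad, and the pallet centre is near (0.597, 0.119). The long bar is at (0.528, -0.345). I'll move near the bed and rotate the tool so the wrist camera gets a close look.

```bash
python3 -m inch '[{"dx":-4.8,"dy":-3.7},{"dx":-4.8,"dy":-3.7},{"dx":-4.8,"dy":-3.7},{"dx":-4.8,"dy":-3.7},{"dx":-4.8,"dy":-3.7},{"dx":-4.8,"dy":-3.7},{"dx":-4.8,"dy":-3.7},{"dx":-4.8,"dy":-3.7},{"dx":-4.8,"dy":-3.7},{"dx":-4.8,"dy":-3.7}]' 1 60
python3 -m inch '[{"wz":10.3},{"wz":10.3},{"wz":10.3},{"wz":10.3},{"wz":10.3},{"wz":10.3},{"wz":10.3},{"wz":10.3},{"wz":10.3},{"wz":10.3}]'
python3 -m inch '[{"wz":10.3},{"wz":10.3},{"wz":10.3},{"wz":10.3},{"wz":10.3},{"wz":0},{"wz":0}]'
python3 - <<'E'
from h import *
p=eyes.camera_params('wrist');im=eyes.snapshot('wrist');np.save('w1.npy',im);import pickle;pickle.dump(p,open('w1.pkl','wb'))
cv2.imwrite('pics/w1.png',cv2.resize(im[:,:,::-1],(800,600),interpolation=cv2.INTER_CUBIC));s=sense();print(s['t'],s['q'],p)
c,d=ray(p,(p['cx'],p['cy']));print(c,d)
E
```

```text
0.25 [ 9.50479289e-01  5.28027341e-01  1.43326391e+00  1.73253449e-05
  1.18138337e+00 -1.78484401e-01] {'fx': 287.8998297732202, 'fy': 287.8998297732202, 'cx': 251.74088656641774, 'cy': 188.47001952865008, 'rvec': array([-2.45923117, -1.55715635, -0.20396242]), 'tvec': array([-0.62489922, -0.03288169,  0.37937663])}
[0.20701992 0.59421846 0.37356933] [ 0.23473798 -0.11328347 -0.9654351 ]invalid input at $[0]: expected keys dx, dy, dz, wx, wy, wz
invalid input at $[0]: expected keys dx, dy, dz, wx, wy, wz
invalid input at $[0]: expected keys dx, dy, dz, wx, wy, wz
```

View pics/w1.png

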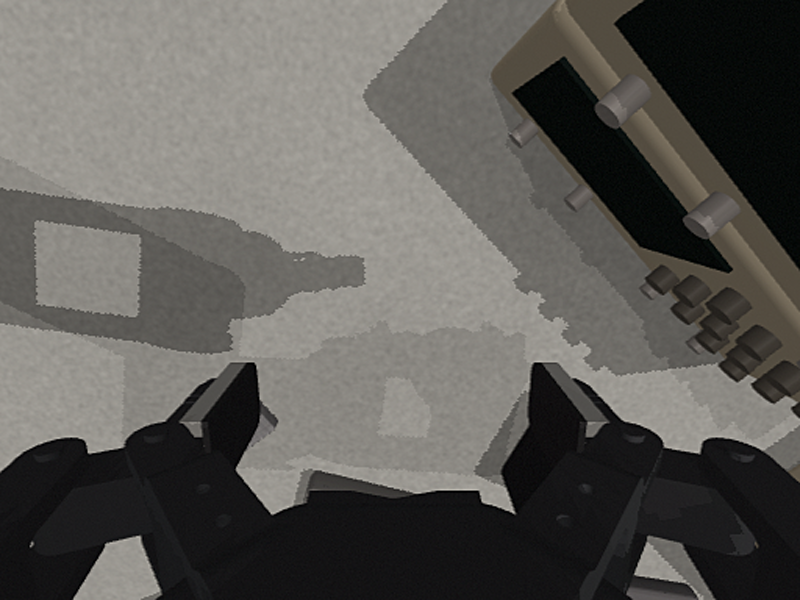

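Nothing moved: the move command requires every key in each row. The view is still the start pose, with the fingers at the bottom and the camera on the tool's +x side.

```bash
python3 -m inch '[{"dx":-4.8,"dy":-3.7,"dz":0,"wx":0,"wy":0,"wz":0},{"dx":-4.8,"dy":-3.7,"dz":0,"wx":0,"wy":0,"wz":0},{"dx":-4.8,"dy":-3.7,"dz":0,"wx":0,"wy":0,"wz":0},{"dx":-4.8,"dy":-3.7,"dz":0,"wx":0,"wy":0,"wz":0},{"dx":-4.8,"dy":-3.7,"dz":0,"wx":0,"wy":0,"wz":0},{"dx":-4.8,"dy":-3.7,"dz":0,"wx":0,"wy":0,"wz":0},{"dx":-4.8,"dy":-3.7,"dz":0,"wx":0,"wy":0,"wz":0},{"dx":-4.8,"dy":-3.7,"dz":0,"wx":0,"wy":0,"wz":0},{"dx":-4.8,"dy":-3.7,"dz":0,"wx":0,"wy":0,"wz":0},{"dx":-4.8,"dy":-3.7,"dz":0,"wx":0,"wy":0,"wz":0}]' 1 60
python3 -m inch '[{"dx":0,"dy":0,"dz":0,"wx":0,"wy":0,"wz":10.3},{"dx":0,"dy":0,"dz":0,"wx":0,"wy":0,"wz":10.3},{"dx":0,"dy":0,"dz":0,"wx":0,"wy":0,"wz":10.3},{"dx":0,"dy":0,"dz":0,"wx":0,"wy":0,"wz":10.3},{"dx":0,"dy":0,"dz":0,"wx":0,"wy":0,"wz":10.3},{"dx":0,"dy":0,"dz":0,"wx":0,"wy":0,"wz":10.3},{"dx":0,"dy":0,"dz":0,"wx":0,"wy":0,"wz":10.3},{"dx":0,"dy":0,"dz":0,"wx":0,"wy":0,"wz":10.3},{"dx":0,"dy":0,"dz":0,"wx":0,"wy":0,"wz":10.3},{"dx":0,"dy":0,"dz":0,"wx":0,"wy":0,"wz":10.3}]'
python3 -m inch '[{"dx":0,"dy":0,"dz":0,"wx":0,"wy":0,"wz":10.3},{"dx":0,"dy":0,"dz":0,"wx":0,"wy":0,"wz":10.3},{"dx":0,"dy":0,"dz":0,"wx":0,"wy":0,"wz":10.3},{"dx":0,"dy":0,"dz":0,"wx":0,"wy":0,"wz":10.3},{"dx":0,"dy":0,"dz":0,"wx":0,"wy":0,"wz":10.3},{"dx":0,"dy":0,"dz":0,"wx":0,"wy":0,"wz":0},{"dx":0,"dy":0,"dz":0,"wx":0,"wy":0,"wz":0}]'
cat >> h.py <<'E'
import pickle
def wr(tag,view=True):
    s=sense();p=eyes.camera_params('wrist');im=eyes.snapshot('wrist');pickle.dump((p,im,s),open(tag+'.pkl','wb'))
    if view: cv2.imwrite(f'pics/{tag}.png',cv2.resize(im[:,:,::-1],(800,600),interpolation=cv2.INTER_CUBIC))
    print(s['t'],s['q'],s['tcp_pos'],s['tool_rot'])
E
python3 -c "from h import *;wr('w2')"
```

```text
t: 1.5
tcp_pos: [0.5436, 0.0234, 0.304]
tool_rot: [0.219, 0.976, 0.0, 0.0]
force: [0.6, 0.6, -0.3]
finger_gap: 1.003
gripper_force: 0.0
t: 2.75
tcp_pos: [0.5428, 0.0253, 0.3039]
tool_rot: [0.901, 0.433, -0.0, -0.0]
force: [0.2, 0.0, 0.5]
finger_gap: 0.998
gripper_force: 0.0
t: 3.62
tcp_pos: [0.5429, 0.0253, 0.3039]
tool_rot: [1.0, 0.003, -0.0, 0.0]
force: [-0.4, -0.2, 0.5]
finger_gap: 1.002
gripper_force: 0.0
3.625 [-1.59160533e-01  4.18041713e-01  1.63780987e+00 -2.57944044e-05
  1.08575248e+00  1.40585237e+00] [0.54289294 0.02527152 0.30389336] [ 9.99995802e-01  2.89772202e-03 -7.47041718e-06  1.03396956e-05]
```

View pics/w2.png

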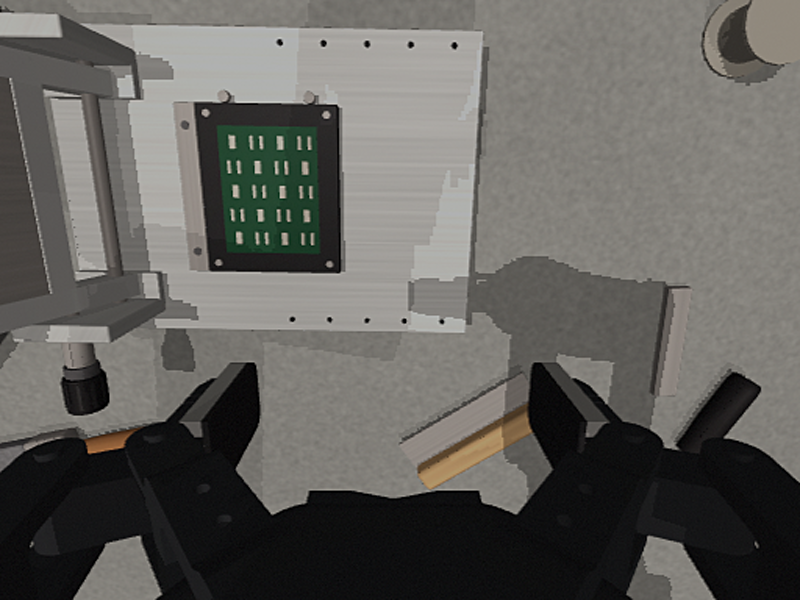

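The wrist view shows the pallet's black board with its open edge running from (338,104) to (341,271). The bed's right edge runs from (483,32) to (467,332) and the knob is at about (85,390).

```bash
python3 - <<'E'
from h import *
np.set_printoptions(precision=4,suppress=True)
p,im,s=pickle.load(open('w2.pkl','rb')); g=cv2.cvtColor(im,cv2.COLOR_RGB2GRAY).astype(float); k=512/800
def edge_row(r,lo,hi,sgn): # subpixel col of strongest gradient
    l=cv2.GaussianBlur(g,(3,3),0)[r,lo:hi]; d=np.diff(l)*sgn; i=int(np.argmax(d)); i=min(max(i,1),len(d)-2)
    a,b,c=d[i-1:i+2]; return lo+i+.5+ (.5*(a-c)/(a-2*b+c) if a-2*b+c else 0)
def fit(rows,lo,hi,sgn,z):
    P=np.array([onz(p,(edge_row(r,lo,hi,sgn),r),z)[:2] for r in rows])
    f=np.polyfit(P[:,0],P[:,1],1); res=P[:,1]-np.polyval(f,P[:,0]); m=abs(res)<2*np.std(res)+1e-5
    f=np.polyfit(P[m,0],P[m,1],1); return f,np.std(res)
f,e=fit(range(70,170),212,224,1,.030);print('pallet edge slope',f[0],'y at .6',np.polyval(f,.6),e)
f,e=fit(range(30,205),290,315,-1,.030);print('bed edge slope',f[0],'y at .6',np.polyval(f,.6),e)
for n,px,z in [('pal FR',(338,104),.038),('pal NR',(340,271),.038),('pal NL',(209,270),.038),('pal FL',(195,102),.038),('bed F',(483,32),.03),('bed N',(467,332),.03),('bed NL',(155,328),.03),('bed FL',(0,14),.03),('knob axis',(85,388),.082),('cheekbase',(78,345),.082)]:
    print(n,onz(p,np.array(px)*k,z))
q=eyes.camera_params('wrist')
E
```

```text
pallet edge slope -0.01362833521219547 y at .6 0.06657427588072069 0.00021075693777964583
bed edge slope -0.011498364778595588 y at .6 -0.032820488216311866 0.0005825296425241203
pal FR [0.6543 0.0654 0.038 ]
pal NR [0.5358 0.067  0.038 ]
pal NL [0.536  0.1669 0.038 ]
pal FL [0.655  0.1645 0.038 ]
bed F [ 0.7018 -0.0342  0.03  ]
bed N [ 0.4841 -0.0337  0.03  ]
bed NL [0.4862 0.2187 0.03  ]
bed FL [0.7108 0.2939 0.03  ]
knob axis [0.4592 0.2455 0.082 ]
cheekbase [0.4919 0.2447 0.082 ]
```

```bash
python3 -m inch '[{"dx":-0.2,"dy":5.3,"dz":1.2,"wx":0,"wy":0,"wz":0},{"dx":-0.2,"dy":5.3,"dz":1.2,"wx":0,"wy":0,"wz":0},{"dx":-0.2,"dy":5.3,"dz":1.2,"wx":0,"wy":0,"wz":0},{"dx":-0.2,"dy":5.3,"dz":1.2,"wx":0,"wy":0,"wz":0},{"dx":-0.2,"dy":5.3,"dz":1.2,"wx":0,"wy":0,"wz":0},{"dx":-0.2,"dy":5.3,"dz":1.2,"wx":0,"wy":0,"wz":0},{"dx":-0.2,"dy":5.2,"dz":1.2,"wx":0,"wy":0,"wz":0},{"dx":0,"dy":0,"dz":0,"wx":0,"wy":0,"wz":0},{"dx":0,"dy":0,"dz":0,"wx":0,"wy":0,"wz":0}]' 0.55 60
python3 -c "from h import *;wr('w3');print(manip.tips_ahead)"
```

```text
t: 4.8
tcp_pos: [0.5297, -0.3443, 0.2196]
tool_rot: [1.0, 0.002, -0.0, -0.001]
force: [-0.5, 0.2, 0.1]
finger_gap: 0.551
gripper_force: 0.0
4.8 [-7.53140777e-01  6.36581540e-01  1.48921956e+00  4.80088348e-04
  1.01737559e+00  8.14009635e-01] [ 0.52972808 -0.3443344   0.21955161] [ 9.99998226e-01  1.69662679e-03 -4.36950661e-04 -6.91392902e-04]
0.0726
```

View pics/w3.png

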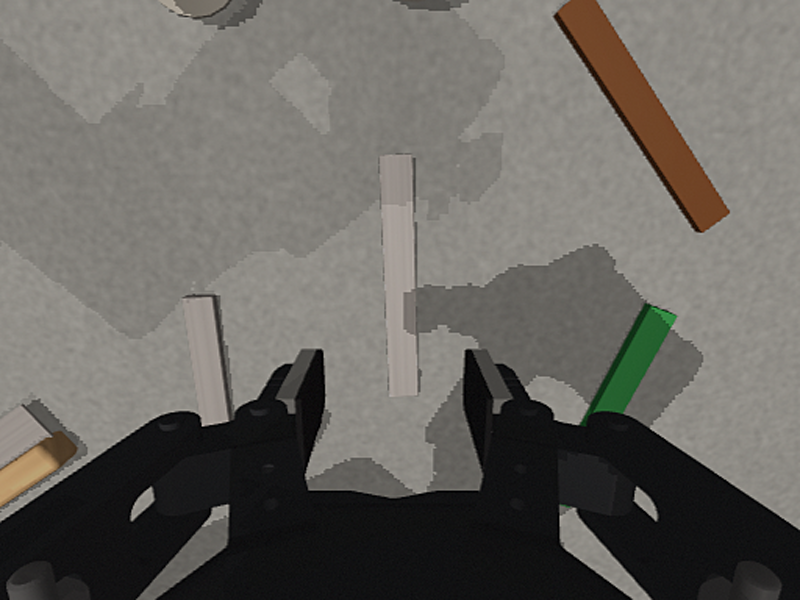

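The long bar runs from its far end at (380–414,154) to its near end at (389–419,396), between the fingers. The short bar is at the left.

```bash
python3 - <<'E'
from h import *
np.set_printoptions(precision=4,suppress=True)
p,im,s=pickle.load(open('w3.pkl','rb'));k=512/800
a,b,c,d=[onz(p,np.array(x)*k,.008) for x in [(380,154),(414,154),(419,396),(389.5,396)]]
f=(a+b)/2;n=(c+d)/2;print(a,b,c,d,'len',np.linalg.norm(f-n),'w',np.linalg.norm(a-b),'ctr',(f+n)/2,'yaw',np.arctan2(*(f-n)[[1,0]]))
print('move tool cm',toolrel((f+n)/2-s['tcp_pos'],s['tool_rot']))
E
```

```text
[ 0.6059 -0.3347  0.008 ] [ 0.6059 -0.3551  0.008 ] [ 0.4462 -0.3609  0.008 ] [ 0.4461 -0.3406  0.008 ] len 0.15984051274481184 w 0.020343171748238353 ctr [ 0.526  -0.3478  0.008 ] yaw 0.036544106753305515
move tool cm [-0.3528  0.3777 21.155 ]
```

```bash
python3 -m inch '[{"dx":-0.36,"dy":0.36,"dz":3,"wx":0,"wy":0,"wz":-1.9},{"dx":0,"dy":0,"dz":4,"wx":0,"wy":0,"wz":0},{"dx":0,"dy":0,"dz":4,"wx":0,"wy":0,"wz":0},{"dx":0,"dy":0,"dz":2.3,"wx":0,"wy":0,"wz":0},{"dx":0,"dy":0,"dz":0.8,"wx":0,"wy":0,"wz":0},{"dx":0,"dy":0,"dz":0.4,"wx":0,"wy":0,"wz":0},{"dx":0,"dy":0,"dz":0,"wx":0,"wy":0,"wz":0},{"dx":0,"dy":0,"dz":0,"wx":0,"wy":0,"wz":0}]'
python3 -m inch '[{"dx":0,"dy":0,"dz":0,"wx":0,"wy":0,"wz":0},{"dx":0,"dy":0,"dz":0,"wx":0,"wy":0,"wz":0},{"dx":0,"dy":0,"dz":0,"wx":0,"wy":0,"wz":0},{"dx":0,"dy":0,"dz":0,"wx":0,"wy":0,"wz":0},{"dx":0,"dy":0,"dz":0,"wx":0,"wy":0,"wz":0},{"dx":0,"dy":0,"dz":0,"wx":0,"wy":0,"wz":0}]' 0.1 60
```

```text
t: 5.85
tcp_pos: [0.527, -0.3487, 0.0761]
tool_rot: [1.0, 0.018, 0.001, 0.001]
force: [0.2, -0.5, -0.4]
finger_gap: 0.551
gripper_force: 0.0
t: 6.6
tcp_pos: [0.5267, -0.3486, 0.0758]
tool_rot: [1.0, 0.018, 0.0, 0.0]
force: [-1.1, 0.9, 5.6]
finger_gap: 0.205
gripper_force: 58.8
```

```bash
python3 -m inch '[{"dx":0,"dy":0,"dz":-1,"wx":0,"wy":0,"wz":0},{"dx":0,"dy":0,"dz":-2.5,"wx":0,"wy":0,"wz":0},{"dx":0,"dy":0,"dz":-4,"wx":0,"wy":0,"wz":0},{"dx":0,"dy":0,"dz":-2,"wx":0,"wy":0,"wz":0},{"dx":0,"dy":0,"dz":0,"wx":0,"wy":0,"wz":0}]' - 60
python3 -c "from h import *;wr('w4')"
python3 -m inch '[{"dx":1.02,"dy":-2.5,"dz":0,"wx":0,"wy":0,"wz":0},{"dx":1.02,"dy":-4.68,"dz":0,"wx":0,"wy":0,"wz":0},{"dx":1.02,"dy":-4.68,"dz":0,"wx":0,"wy":0,"wz":0},{"dx":1.02,"dy":-4.68,"dz":0,"wx":0,"wy":0,"wz":0},{"dx":1.02,"dy":-4.68,"dz":0,"wx":0,"wy":0,"wz":0},{"dx":1.02,"dy":-4.68,"dz":0,"wx":0,"wy":0,"wz":0},{"dx":1.02,"dy":-4.68,"dz":0,"wx":0,"wy":0,"wz":0},{"dx":1.02,"dy":-4.68,"dz":0,"wx":0,"wy":0,"wz":0},{"dx":0,"dy":-2.2,"dz":0,"wx":0,"wy":0,"wz":0},{"dx":0,"dy":0,"dz":0,"wx":0,"wy":0,"wz":2.8}]'
python3 -m inch '[{"dx":0,"dy":0,"dz":0,"wx":0,"wy":0,"wz":0},{"dx":0,"dy":0,"dz":0,"wx":0,"wy":0,"wz":0}]'
python3 -c "from h import *;wr('w5')"
```

```text
t: 7.22
tcp_pos: [0.5272, -0.349, 0.1717]
tool_rot: [1.0, 0.018, 0.001, 0.001]
force: [0.4, -0.7, -2.7]
finger_gap: 0.203
gripper_force: 59.0
7.225 [-7.61233170e-01  7.00314467e-01  1.52104577e+00  3.12595952e-05
  9.16313776e-01  7.73106155e-01] [ 0.52718854 -0.34898039  0.17168826] [0.99983212 0.01821797 0.00140238 0.00136837]
t: 8.52
tcp_pos: [0.593, 0.0308, 0.1684]
tool_rot: [1.0, -0.005, -0.002, -0.0]
force: [0.2, -1.6, -2.3]
finger_gap: 0.205
gripper_force: 59.0
t: 8.78
tcp_pos: [0.594, 0.0282, 0.1693]
tool_rot: [1.0, -0.006, -0.001, 0.0]
force: [0.4, -0.5, -1.9]
finger_gap: 0.207
gripper_force: 59.0
8.775 [-1.40196285e-01  6.66517034e-01  1.61912320e+00 -2.57224320e-04
  8.57180682e-01  1.44357180e+00] [0.59404686 0.02822272 0.1693293 ] [ 9.99979316e-01 -6.40159041e-03 -6.21603074e-04  1.44406265e-05]
```

View pics/w5.png

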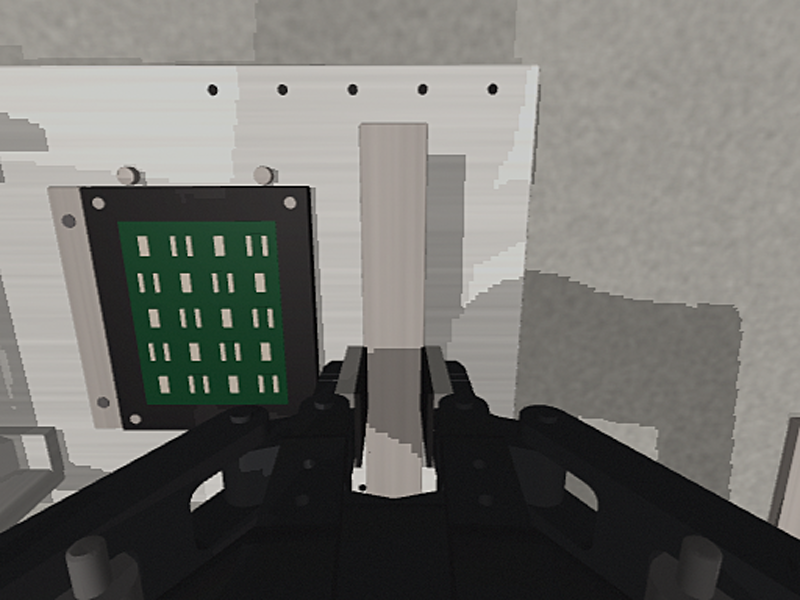

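The bar is held level above the bed, its far end at (360–428,124), well clear of the pallet edge at x≈312. Next I lower it gently.

```bash
python3 -m inch '[{"dx":0,"dy":0,"dz":2,"wx":0,"wy":0,"wz":0},{"dx":0,"dy":0,"dz":2,"wx":0,"wy":0,"wz":0},{"dx":0,"dy":0,"dz":1.2,"wx":0,"wy":0,"wz":0},{"dx":0,"dy":0,"dz":0.5,"wx":0,"wy":0,"wz":0},{"dx":0,"dy":0,"dz":0.3,"wx":0,"wy":0,"wz":0},{"dx":0,"dy":0,"dz":0.1,"wx":0,"wy":0,"wz":0},{"dx":0,"dy":0,"dz":0,"wx":0,"wy":0,"wz":0},{"dx":0,"dy":0,"dz":0,"wx":0,"wy":0,"wz":0}]'
python3 -m inch '[{"dx":0,"dy":0,"dz":0.1,"wx":0,"wy":0,"wz":0},{"dx":0,"dy":0,"dz":0.1,"wx":0,"wy":0,"wz":0},{"dx":0,"dy":0,"dz":0,"wx":0,"wy":0,"wz":0}]'
```

```text
t: 9.82
tcp_pos: [0.5946, 0.029, 0.1093]
tool_rot: [1.0, -0.006, 0.0, 0.0]
force: [0.5, 0.4, -2.6]
finger_gap: 0.208
gripper_force: 59.0
t: 10.2
tcp_pos: [0.5943, 0.029, 0.1068]
tool_rot: [1.0, -0.006, -0.0, -0.0]
force: [0.4, 1.4, -2.6]
finger_gap: 0.206
gripper_force: 59.0
```

```bash
python3 -m inch '[{"dx":0,"dy":0,"dz":0.07,"wx":0,"wy":0,"wz":0},{"dx":0,"dy":0,"dz":0.0,"wx":0,"wy":0,"wz":0},{"dx":0,"dy":0,"dz":0,"wx":0,"wy":0,"wz":0}]'
python3 -m inch '[{"dx":0,"dy":0,"dz":0.06,"wx":0,"wy":0,"wz":0},{"dx":0,"dy":0,"dz":0.0,"wx":0,"wy":0,"wz":0},{"dx":0,"dy":0,"dz":0,"wx":0,"wy":0,"wz":0}]'
```

```text
t: 10.58
tcp_pos: [0.5944, 0.0289, 0.1062]
tool_rot: [1.0, -0.006, -0.0, -0.0]
force: [0.2, 0.7, -2.6]
finger_gap: 0.204
gripper_force: 59.0
t: 10.95
tcp_pos: [0.5945, 0.0289, 0.1058]
tool_rot: [1.0, -0.006, 0.0, 0.0]
force: [-0.6, 0.3, 0.5]
finger_gap: 0.205
gripper_force: 59.3
```

```bash
python3 -m inch '[{"dx":0,"dy":0,"dz":0,"wx":0,"wy":0,"wz":0},{"dx":0,"dy":0,"dz":0,"wx":0,"wy":0,"wz":0},{"dx":0,"dy":0,"dz":0,"wx":0,"wy":0,"wz":0}]' 0.34 60
python3 -m inch '[{"dx":0,"dy":0,"dz":-0.5,"wx":0,"wy":0,"wz":0},{"dx":0,"dy":0,"dz":-1.5,"wx":0,"wy":0,"wz":0},{"dx":0,"dy":0,"dz":-4,"wx":0,"wy":0,"wz":0},{"dx":0,"dy":3.4,"dz":-3,"wx":0,"wy":0,"wz":0}]'
python3 -m inch '[{"dx":0,"dy":0,"dz":0,"wx":0,"wy":0,"wz":-10},{"dx":0,"dy":0,"dz":0,"wx":0,"wy":0,"wz":-10},{"dx":0,"dy":0,"dz":0,"wx":0,"wy":0,"wz":-10},{"dx":0,"dy":0,"dz":0,"wx":0,"wy":0,"wz":-10},{"dx":0,"dy":0,"dz":0,"wx":0,"wy":0,"wz":-10},{"dx":0,"dy":0,"dz":0,"wx":0,"wy":0,"wz":-10},{"dx":0,"dy":0,"dz":0,"wx":0,"wy":0,"wz":-10},{"dx":0,"dy":0,"dz":0,"wx":0,"wy":0,"wz":-10},{"dx":0,"dy":0,"dz":0,"wx":0,"wy":0,"wz":-10},{"dx":0,"dy":0,"dz":0,"wx":0,"wy":0,"wz":0}]' 0.7
python3 -c "from h import *;wr('w6')"
```

```text
t: 11.32
tcp_pos: [0.5945, 0.0289, 0.1057]
tool_rot: [1.0, -0.006, 0.0, 0.0]
force: [0.1, -0.2, 0.2]
finger_gap: 0.341
gripper_force: 0.0
t: 11.82
tcp_pos: [0.5943, -0.0037, 0.198]
tool_rot: [1.0, -0.004, 0.001, -0.0]
force: [0.3, -0.0, -0.3]
finger_gap: 0.341
gripper_force: 0.0
t: 13.08
tcp_pos: [0.5942, -0.005, 0.1967]
tool_rot: [0.712, 0.702, 0.0, 0.001]
force: [0.0, 0.3, -0.5]
finger_gap: 0.703
gripper_force: 0.0
13.075 [-1.96421696e-01  6.24901828e-01  1.60601734e+00  3.32217865e-05
  9.09369408e-01 -1.81978515e-01] [ 0.59416506 -0.00504911  0.19665488] [7.12201739e-01 7.01974542e-01 3.76972399e-04 5.32183256e-04]
```

View pics/w6.png

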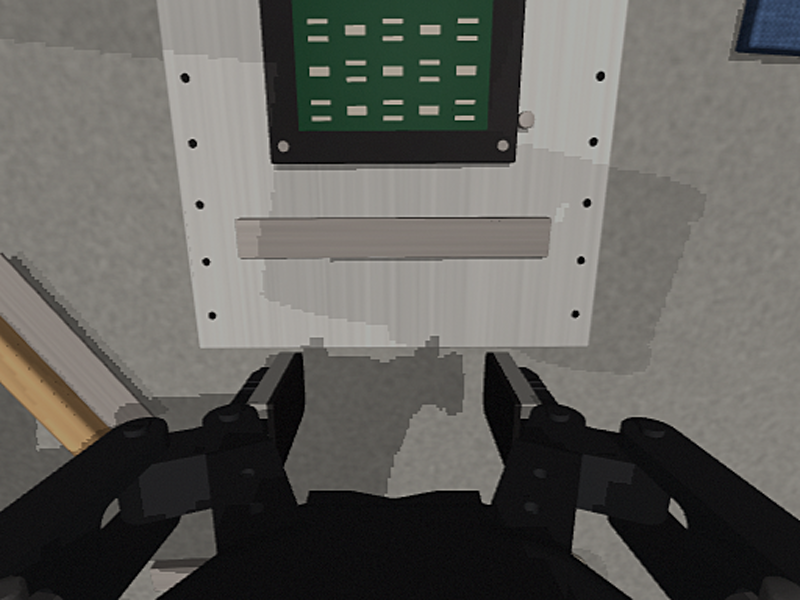

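The bar lies flat on the bed, with corners at (237,219), (550,217), (549,257) and (240,258). The pallet edge runs from (272,163) to (516,162).

```bash
python3 - <<'E'
from h import *
np.set_printoptions(precision=4,suppress=True)
p,im,s=pickle.load(open('w6.pkl','rb'));k=512/800
c=[onz(p,np.array(x)*k,.038) for x in [(237,218.5),(550,217.5),(549,257),(240,258)]];print(np.array(c))
m=np.mean(c,0);v=c[1]-c[0];print('ctr',m,'yaw',np.arctan2(v[1],v[0]),np.linalg.norm(v))
e=[onz(p,np.array(x)*k,.038) for x in [(272,163),(515.5,162)]];v=e[1]-e[0];print(e,np.mean(e,0),np.arctan2(v[1],v[0]),np.linalg.norm(v))
E
```

```text
[[0.5157 0.0409 0.038 ]
 [0.6734 0.039  0.038 ]
 [0.6745 0.0188 0.038 ]
 [0.5151 0.0207 0.038 ]]
ctr [0.5947 0.0299 0.038 ] yaw -0.011741812149748143 0.15775774095436146
[array([0.5356, 0.0674, 0.038 ]), array([0.6545, 0.0662, 0.038 ])] [0.5951 0.0668 0.038 ] -0.010795644985253289 0.1189294732140881
```

```bash
python3 -m inch '[{"dx":0,"dy":0,"dz":3,"wx":0,"wy":0,"wz":0},{"dx":0,"dy":0,"dz":3,"wx":0,"wy":0,"wz":0},{"dx":0,"dy":0,"dz":2.2,"wx":0,"wy":0,"wz":0},{"dx":0,"dy":0,"dz":1,"wx":0,"wy":0,"wz":0},{"dx":0,"dy":0,"dz":0.3,"wx":0,"wy":0,"wz":0},{"dx":0,"dy":0,"dz":0,"wx":0,"wy":0,"wz":0}]'
python3 -m inch '[{"dx":0,"dy":0,"dz":0.2,"wx":0,"wy":0,"wz":0},{"dx":0,"dy":0,"dz":0,"wx":0,"wy":0,"wz":0},{"dx":0,"dy":0,"dz":0,"wx":0,"wy":0,"wz":0}]'
python3 -m inch '[{"dx":0,"dy":0,"dz":0.2,"wx":0,"wy":0,"wz":0},{"dx":0,"dy":0,"dz":0,"wx":0,"wy":0,"wz":0},{"dx":0,"dy":0,"dz":0,"wx":0,"wy":0,"wz":0}]'
```

```text
t: 13.88
tcp_pos: [0.5945, -0.0051, 0.1013]
tool_rot: [0.712, 0.703, 0.0, 0.001]
force: [0.2, -0.1, 0.2]
finger_gap: 0.701
gripper_force: 0.0
t: 14.25
tcp_pos: [0.5941, -0.0051, 0.0989]
tool_rot: [0.711, 0.703, 0.0, 0.0]
force: [-0.2, 0.2, 0.8]
finger_gap: 0.695
gripper_force: 0.0
t: 14.62
tcp_pos: [0.5943, -0.0051, 0.0977]
tool_rot: [0.711, 0.703, 0.0, 0.0]
force: [-1.3, -0.9, 6.4]
finger_gap: 0.702
gripper_force: 3.3
```

```bash
python3 -m inch '[{"dx":0,"dy":0,"dz":-0.35,"wx":0,"wy":0,"wz":0},{"dx":1.0,"dy":0,"dz":0,"wx":0,"wy":0,"wz":0},{"dx":0.4,"dy":0,"dz":0,"wx":0,"wy":0,"wz":0},{"dx":0.4,"dy":0,"dz":0,"wx":0,"wy":0,"wz":0},{"dx":0.4,"dy":0,"dz":0,"wx":0,"wy":0,"wz":0},{"dx":0.4,"dy":0,"dz":0,"wx":0,"wy":0,"wz":0},{"dx":0.4,"dy":0,"dz":0,"wx":0,"wy":0,"wz":0},{"dx":0.4,"dy":0,"dz":0,"wx":0,"wy":0,"wz":0},{"dx":0,"dy":0,"dz":0,"wx":0,"wy":0,"wz":0},{"dx":0,"dy":0,"dz":0,"wx":0,"wy":0,"wz":0}]'
python3 -c "from h import *;wr('w7')"
```

```text
t: 15.88
tcp_pos: [0.5943, 0.0292, 0.1]
tool_rot: [0.712, 0.703, 0.0, -0.0]
force: [-0.3, -0.4, -0.0]
finger_gap: 0.704
gripper_force: 0.0
15.875 [-1.38651453e-01  7.76234123e-01  1.64483583e+00  4.28204308e-04
  7.20840406e-01 -1.26503951e-01] [0.59431296 0.02920502 0.10004363] [ 7.11501534e-01  7.02684511e-01  1.57408515e-05 -2.12010232e-04]
```

View pics/w7.png

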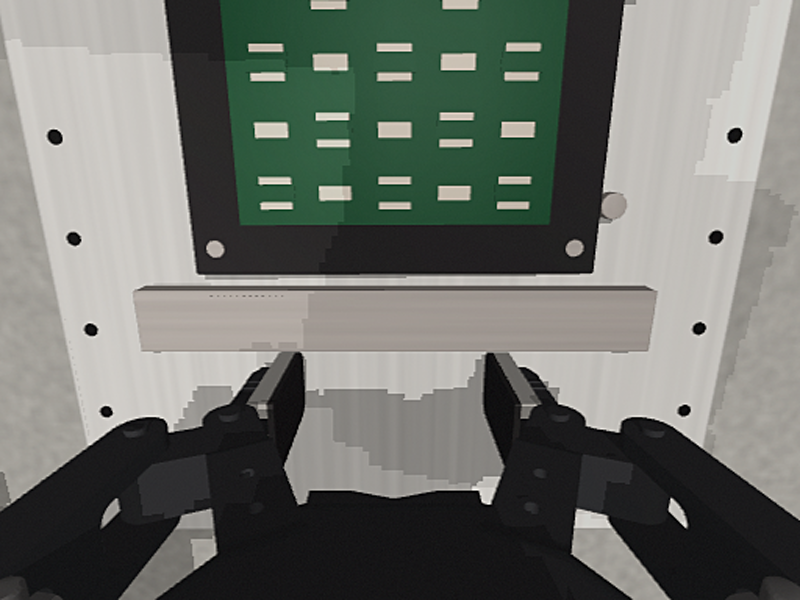

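The bar is parallel to the pallet. A gap of about 13 px (roughly 5 mm) remains between the pallet edge at row 273 and the bar at row 286.

```bash
python3 -m inch '[{"dx":0.2,"dy":0,"dz":0,"wx":0,"wy":0,"wz":0},{"dx":0.2,"dy":0,"dz":0,"wx":0,"wy":0,"wz":0},{"dx":0.1,"dy":0,"dz":0,"wx":0,"wy":0,"wz":0},{"dx":0,"dy":0,"dz":0,"wx":0,"wy":0,"wz":0},{"dx":0,"dy":0,"dz":0,"wx":0,"wy":0,"wz":0}]'
python3 -m inch '[{"dx":0.1,"dy":0,"dz":0,"wx":0,"wy":0,"wz":0},{"dx":0,"dy":0,"dz":0,"wx":0,"wy":0,"wz":0},{"dx":0,"dy":0,"dz":0,"wx":0,"wy":0,"wz":0}]'
```

```text
t: 16.55
tcp_pos: [0.5945, 0.0341, 0.1001]
tool_rot: [0.712, 0.703, 0.0, -0.0]
force: [-0.3, 0.0, -0.4]
finger_gap: 0.703
gripper_force: 0.1
t: 16.92
tcp_pos: [0.5945, 0.0349, 0.1001]
tool_rot: [0.711, 0.703, -0.0, 0.0]
force: [-0.8, -2.3, 0.1]
finger_gap: 0.699
gripper_force: 0.8
```

```bash
python3 -m inch '[{"dx":0.1,"dy":0,"dz":0,"wx":0,"wy":0,"wz":0},{"dx":0,"dy":0,"dz":0,"wx":0,"wy":0,"wz":0},{"dx":0,"dy":0,"dz":0,"wx":0,"wy":0,"wz":0}]'
python3 -m inch '[{"dx":0.05,"dy":0,"dz":0,"wx":0,"wy":0,"wz":0},{"dx":0,"dy":0,"dz":0,"wx":0,"wy":0,"wz":0},{"dx":0,"dy":0,"dz":0,"wx":0,"wy":0,"wz":0}]'
```

```text
t: 17.3
tcp_pos: [0.5946, 0.0354, 0.1001]
tool_rot: [0.711, 0.703, -0.0, 0.0]
force: [0.1, -5.3, 1.2]
finger_gap: 0.696
gripper_force: 2.6
t: 17.68
tcp_pos: [0.5947, 0.0355, 0.1001]
tool_rot: [0.711, 0.703, -0.0, 0.001]
force: [-1.0, -6.0, -0.1]
finger_gap: 0.703
gripper_force: 3.3
```

The bar is pressed flush at 6 N, with TCP y at 0.0355 against a predicted 0.0358. I back off, lift and check.

```bash
python3 -m inch '[{"dx":-0.5,"dy":0,"dz":0,"wx":0,"wy":0,"wz":0},{"dx":-1.5,"dy":0,"dz":0,"wx":0,"wy":0,"wz":0},{"dx":-1,"dy":0,"dz":-3,"wx":0,"wy":0,"wz":0},{"dx":0,"dy":0,"dz":-4,"wx":0,"wy":0,"wz":0},{"dx":0,"dy":0,"dz":-4,"wx":0,"wy":0,"wz":0},{"dx":0,"dy":0,"dz":0,"wx":0,"wy":0,"wz":0},{"dx":0,"dy":0,"dz":0,"wx":0,"wy":0,"wz":0}]'
python3 -c "
from h import *;wr('w8',False)
p,im,s=pickle.load(open('w8.pkl','rb'))
cv2.imwrite('pics/w8.png',cv2.resize(im[40:190,130:380,::-1],(800,480),interpolation=cv2.INTER_CUBIC))"
```

```text
t: 18.55
tcp_pos: [0.5936, 0.0063, 0.2098]
tool_rot: [0.712, 0.702, -0.0, -0.0]
force: [-1.2, -1.6, -0.7]
finger_gap: 0.697
gripper_force: 0.0
18.55 [-1.77689515e-01  6.05996768e-01  1.59738183e+00  4.47034393e-04
  9.39128378e-01 -1.64963813e-01] [0.59360948 0.00625534 0.20979117] [ 7.11684350e-01  7.02499214e-01 -1.16033886e-04 -4.77548343e-04]
```

View pics/w8.png

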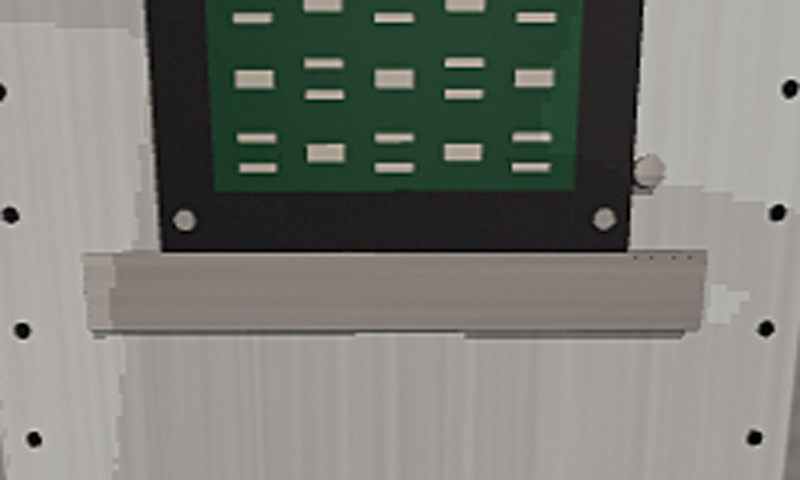

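The bar is flush with the pallet and centred: the bar's midpoint is at x≈395 and so is the pallet's. Next I turn the tool so the camera is on the robot side, then go to the knob, moving in x first to stay clear of the frame.

```bash
python3 -m inch '[{"dx":0,"dy":0,"dz":0,"wx":0,"wy":0,"wz":-10},{"dx":0,"dy":0,"dz":0,"wx":0,"wy":0,"wz":-10},{"dx":0,"dy":0,"dz":0,"wx":0,"wy":0,"wz":-10},{"dx":0,"dy":0,"dz":0,"wx":0,"wy":0,"wz":-10},{"dx":0,"dy":0,"dz":0,"wx":0,"wy":0,"wz":-10},{"dx":0,"dy":0,"dz":0,"wx":0,"wy":0,"wz":-10},{"dx":0,"dy":0,"dz":0,"wx":0,"wy":0,"wz":-10},{"dx":0,"dy":0,"dz":0,"wx":0,"wy":0,"wz":-10},{"dx":0,"dy":0,"dz":0,"wx":0,"wy":0,"wz":-10},{"dx":0,"dy":0,"dz":0,"wx":0,"wy":0,"wz":0}]' 0.6
python3 -m inch '[{"dx":4.6,"dy":0,"dz":0,"wx":0,"wy":0,"wz":0},{"dx":4.6,"dy":0,"dz":0,"wx":0,"wy":0,"wz":0},{"dx":4.4,"dy":0,"dz":0,"wx":0,"wy":0,"wz":0},{"dx":0,"dy":4.8,"dz":0,"wx":0,"wy":0,"wz":0},{"dx":0,"dy":4.8,"dz":0,"wx":0,"wy":0,"wz":0},{"dx":0,"dy":4.8,"dz":0,"wx":0,"wy":0,"wz":0},{"dx":0,"dy":4.8,"dz":0,"wx":0,"wy":0,"wz":0},{"dx":0,"dy":4.8,"dz":0,"wx":0,"wy":0,"wz":0},{"dx":0,"dy":0,"dz":0,"wx":0,"wy":0,"wz":0},{"dx":0,"dy":0,"dz":0,"wx":0,"wy":0,"wz":0}]'
python3 -c "from h import *;wr('w9')"
```

```text
t: 19.85
tcp_pos: [0.5934, 0.0065, 0.2085]
tool_rot: [0.007, 1.0, 0.0, -0.002]
force: [-0.1, 0.4, 0.4]
finger_gap: 0.598
gripper_force: 0.0
t: 21.1
tcp_pos: [0.4605, 0.2478, 0.2094]
tool_rot: [0.007, 1.0, -0.0, -0.001]
force: [-1.0, 0.0, -0.6]
finger_gap: 0.6
gripper_force: 0.0
21.1 [ 2.79885424e-01  5.31304325e-01  1.77586091e+00 -4.62829788e-04
  8.36363961e-01 -1.27729156e+00] [0.46053751 0.24778654 0.20943826] [ 6.65436715e-03  9.99977376e-01 -4.38415724e-04 -8.80222781e-04]
```

View pics/w9.png

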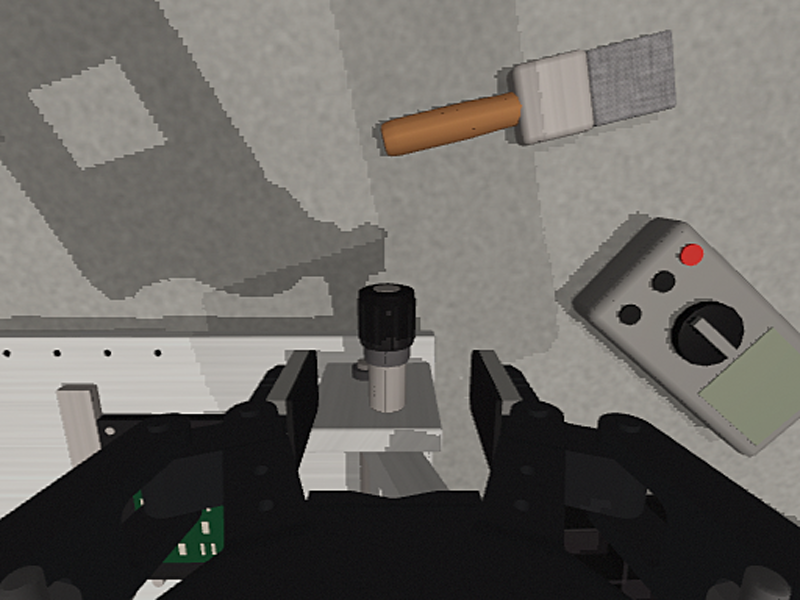

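The knob spans columns 357–416 and rows 284–350, between the fingers and slightly left of the mid-line. I compare that with the predicted knob position.

```bash
python3 - <<'E'
from h import *
np.set_printoptions(precision=4,suppress=True)
p,im,s=pickle.load(open('w9.pkl','rb'));k=512/800
c=np.array([.4585,.2455,.082])
for dx in(-.013,0,.013): print(dx, proj(p,c+[dx,0,0])/k, proj(p,c+[dx,0,.013])/k, proj(p,c+[dx,0,-.013])/k)
print('left/right at mid',[onz(p,np.array(x)*k,.082) for x in[(358,325),(415,325)]])
print('cheek-side top of knob: rear top',onz(p,np.array((387,350))*k,.090))
E
```

```text
-0.013 [[385.6404 290.7347]] [[385.0845 298.3815]] [[386.132  283.9733]]
0 [[386.1492 317.9872]] [[385.6356 327.2556]] [[386.6042 309.7755]]
0.013 [[386.6417 344.3709]] [[386.168 355.151]] [[387.0623 334.8013]]
left/right at mid [array([0.4617, 0.2324, 0.082 ]), array([0.4621, 0.2588, 0.082 ])]
cheek-side top of knob: rear top [0.4711 0.2458 0.09  ]
```

The prediction matches the picture within 1 mm. I descend and grip.

```bash
python3 -m inch '[{"dx":0.2,"dy":-0.22,"dz":2,"wx":0,"wy":0,"wz":0},{"dx":0,"dy":0,"dz":2.5,"wx":0,"wy":0,"wz":0},{"dx":0,"dy":0,"dz":2,"wx":0,"wy":0,"wz":0},{"dx":0,"dy":0,"dz":1.05,"wx":0,"wy":0,"wz":0},{"dx":0,"dy":0,"dz":0,"wx":0,"wy":0,"wz":0},{"dx":0,"dy":0,"dz":0,"wx":0,"wy":0,"wz":0}]'
python3 -m inch '[{"dx":0,"dy":0,"dz":0,"wx":0,"wy":0,"wz":0},{"dx":0,"dy":0,"dz":0,"wx":0,"wy":0,"wz":0},{"dx":0,"dy":0,"dz":0,"wx":0,"wy":0,"wz":0},{"dx":0,"dy":0,"dz":0,"wx":0,"wy":0,"wz":0},{"dx":0,"dy":0,"dz":0,"wx":0,"wy":0,"wz":0}]' 0.1 90
```

```text
t: 21.9
tcp_pos: [0.4596, 0.2457, 0.1352]
tool_rot: [0.007, 1.0, 0.0, 0.001]
force: [0.2, -0.0, 0.7]
finger_gap: 0.602
gripper_force: 0.0
t: 22.52
tcp_pos: [0.4594, 0.2446, 0.1358]
tool_rot: [0.005, 1.0, -0.001, 0.0]
force: [0.0, -7.0, 5.6]
finger_gap: 0.275
gripper_force: 87.8
```

```bash
python3 -m inch '[{"dx":0.3,"dy":-0.1,"dz":0,"wx":0,"wy":0,"wz":0},{"dx":0.3,"dy":-0.05,"dz":-0.05,"wx":0,"wy":0,"wz":0},{"dx":0.3,"dy":0,"dz":0,"wx":0,"wy":0,"wz":0},{"dx":0.2,"dy":0,"dz":0,"wx":0,"wy":0,"wz":0},{"dx":0,"dy":0,"dz":0,"wx":0,"wy":0,"wz":0},{"dx":0,"dy":0,"dz":0,"wx":0,"wy":0,"wz":0}]'
python3 -m inch '[{"dx":0.2,"dy":0,"dz":0,"wx":0,"wy":0,"wz":0},{"dx":0,"dy":0,"dz":0,"wx":0,"wy":0,"wz":0},{"dx":0,"dy":0,"dz":0,"wx":0,"wy":0,"wz":0}]'
```

```text
t: 23.28
tcp_pos: [0.454, 0.2445, 0.1359]
tool_rot: [0.005, 1.0, 0.001, 0.007]
force: [10.5, -5.4, -7.5]
finger_gap: 0.279
gripper_force: 88.9
t: 23.65
tcp_pos: [0.4524, 0.2445, 0.1359]
tool_rot: [0.005, 1.0, 0.001, 0.007]
force: [11.9, -5.2, -7.6]
finger_gap: 0.275
gripper_force: 88.8
```

The force of 11.9 N corresponds to about 6.7 mm of travel on the spring. I keep pulling until it hits the stop.

```bash
python3 -m inch '[{"dx":0.2,"dy":0,"dz":0.02,"wx":0,"wy":0,"wz":0},{"dx":0.2,"dy":0,"dz":0,"wx":0,"wy":0,"wz":0},{"dx":0.1,"dy":0,"dz":0,"wx":0,"wy":0,"wz":0},{"dx":0,"dy":0,"dz":0,"wx":0,"wy":0,"wz":0},{"dx":0,"dy":0,"dz":0,"wx":0,"wy":0,"wz":0}]'
python3 -m inch '[{"dx":0.2,"dy":0,"dz":0,"wx":0,"wy":0,"wz":0},{"dx":0,"dy":0,"dz":0,"wx":0,"wy":0,"wz":0},{"dx":0,"dy":0,"dz":0,"wx":0,"wy":0,"wz":0}]'
```

```text
t: 24.28
tcp_pos: [0.4487, 0.2445, 0.1359]
tool_rot: [0.005, 1.0, 0.001, 0.009]
force: [13.2, -7.0, -8.1]
finger_gap: 0.276
gripper_force: 88.8
t: 24.65
tcp_pos: [0.4471, 0.2446, 0.1359]
tool_rot: [0.005, 1.0, 0.001, 0.009]
force: [15.0, -6.3, -9.9]
finger_gap: 0.272
gripper_force: 88.8
```

```bash
python3 -m inch '[{"dx":0.2,"dy":0,"dz":0,"wx":0,"wy":0,"wz":0},{"dx":0,"dy":0,"dz":0,"wx":0,"wy":0,"wz":0},{"dx":0,"dy":0,"dz":0,"wx":0,"wy":0,"wz":0}]'
python3 -m inch '[{"dx":0.1,"dy":0,"dz":0,"wx":0,"wy":0,"wz":0},{"dx":0,"dy":0,"dz":0,"wx":0,"wy":0,"wz":0},{"dx":0,"dy":0,"dz":0,"wx":0,"wy":0,"wz":0},{"dx":0,"dy":0,"dz":0,"wx":0,"wy":0,"wz":0},{"dx":0,"dy":0,"dz":0,"wx":0,"wy":0,"wz":0},{"dx":0,"dy":0,"dz":0,"wx":0,"wy":0,"wz":0}]'
```

```text
t: 25.02
tcp_pos: [0.4463, 0.2446, 0.136]
tool_rot: [0.005, 1.0, 0.001, 0.01]
force: [16.3, -8.0, -10.5]
finger_gap: 0.28
gripper_force: 88.9
t: 25.78
tcp_pos: [0.4461, 0.2446, 0.1359]
tool_rot: [0.005, 1.0, 0.001, 0.011]
force: [18.5, -9.0, -13.6]
finger_gap: 0.275
gripper_force: 88.9
```

```bash
python3 -c "
from station import workorder,sense
print(workorder.sign_off())"
```

```text
the job is handed in; nothing more can be done
None
```

I handed the job in at about 26 s: the longer bar lies flush and centred along the pallet's open edge, and the knob is still gripped and pulled back to its stop (13 mm of tool travel, then 18.5 N with no further movement; not checked by picture), but I viewed 11 pictures, one over the limit of 10.

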